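# Put a mixed-up breakfast order on its right dishes

### The job

This breakfast order was set out on the wrong dishes. Rearrange it so that the cup stands in the middle of the round saucer, the jam jar in the middle of the round cork coaster, the brownie in the middle of the square plate and the cheese block in the middle of the oblong wooden board, all upright. The dishes stay where they are; the empty six-sided marble trivet is your free spot on the way: put nothing on the bare counter, tip nothing over, and leave the sugar pourer alone.

Things in the scene. Friction and masses are not known exactly. Their poses are not given: they have to be found in the camera images.
- cup_mid (a point): small white handleless cup with dark dashes, round, 58 mm across at the rim and about 52 mm at the foot, 62 mm high, open at the top, 0.14 kg. This point is its centre, half-way up (31 mm above its underside), z up. It starts on the square plate or on the wooden board.
- jar_mid (a point): closed glass jam jar with red jam and a lid, 60 mm across, 70 mm high. This point is its centre, half-way up (35 mm above its underside), z up. It starts on the square plate or on the wooden board, whichever the cup is not on.
- brownie_mid (a point): dark brown brownie, 50 mm (along its x) by 52 mm (along its y), 26 mm high. This point is its centre, half-way up (13 mm above its underside), z up. It starts on the saucer or on the cork coaster.
- cheese_mid (a point): pale block of cheese, 53 mm (along its x) by 86 mm (along its y), 52 mm high, 0.35 kg; grasp it across its x. This point is its centre, half-way up (26 mm above its underside), z up. It starts on the saucer or on the cork coaster, whichever the brownie is not on.
- saucer_top (a point): round white saucer, 130 mm across, with a rim 3 mm higher than its flat top: the place for the cup. Fixed to the counter; its flat top is 10 mm above the counter. This point is the centre of the flat top, z up.
- coaster_top (a point): round cork coaster, 94 mm across, no rim: the place for the jam jar. Fixed to the counter; its flat top is 10 mm above the counter. This point is the centre of the flat top, z up.
- plate_top (a point): square white plate, 126 mm by 126 mm, sides along its x and y, with a rim 3 mm higher than its flat top: the place for the brownie. Fixed to the counter; its flat top is 10 mm above the counter. This point is the centre of the flat top, z up.
- board_top (a point): oblong wooden board, 100 mm (along its x) by 150 mm (along its y), with a darker stripe near each end, no rim: the place for the cheese. Fixed to the counter; its flat top is 10 mm above the counter. This point is the centre of the flat top, z up.
- trivet_top (a point): six-sided flat marble trivet, about 130 mm over its corners, no rim, empty at the start: the free spot for setting one thing aside. Fixed to the counter; its flat top is 10 mm above the counter. This point is the centre of the flat top, z up.
- sugar_mid (a point): glass sugar pourer, 68 mm across, 156 mm high, loose, a bystander at the left rear, before the scale, that stays where it is. This point is its centre, 78 mm above the counter.
Not all that is in view belongs to the job. Leave any blue or purple look-alike of the part that bears cheese_mid alone.

How it is judged (in metres and radians):
At the end, for the whole second after the job is handed in: The cup, jam jar, brownie and cheese each stand upright (within 0.12 rad), at rest and released, on the saucer, coaster, square plate and wooden board respectively, each centre within 15 mm of its dish's centre in plan and at the height of standing on that dish (within 5 mm) (horizontal distance between cup_mid and saucer_top below 0.015 m and z of cup_mid in the frame of saucer_top between 0.026 and 0.036 m and angle between each of cup_mid, jar_mid, brownie_mid, cheese_mid's own z axis and vertical below 0.12 rad and linear speed of each of cup, jar, brownie, cheese below 0.02 m/s and horizontal distance between jar_mid and coaster_top below 0.015 m and z of jar_mid in the frame of coaster_top between 0.03 and 0.04 m and horizontal distance between brownie_mid and plate_top below 0.015 m and z of brownie_mid in the frame of plate_top between 0.008 and 0.018 m and horizontal distance between cheese_mid and board_top below 0.015 m and z of cheese_mid in the frame of board_top between 0.021 and 0.031 m); the robot touches nothing.
It fails at once if one of the four things is set on the bare counter (height (world z) of cup_mid below 0.035 m or height (world z) of jar_mid below 0.039 m or height (world z) of brownie_mid below 0.017 m or height (world z) of cheese_mid below 0.03 m).
It fails at once if one of the four things is tipped over (angle between any of cup_mid, jar_mid, brownie_mid, cheese_mid's own z axis and vertical above 0.5 rad).
It fails at once if the sugar pourer is pushed away or knocked over (distance of sugar_mid from where it was at the start of the episode above 0.03 m or angle between sugar_mid's own z axis and vertical above 0.4 rad).
It also fails if it takes over 136 s, if anything falls off the work surface, if the arm or the gripper's body presses on something with over 40 N, if the wrist force passes 120 N, or if a joint passes its speed limit or range.

### The arm

A 6-joint arm with a two-finger parallel gripper is mounted at the origin on a cart in front of the work surface, level with it; the furniture and walls round the work are solid. World frame = base frame: x ahead of the robot, y to its left, z up, the work surface at z = 0. Lengths are in mm, angles in rad, forces in N, time in s.
With the tool pointing down it reaches from about 325 to 875 mm from the base axis. Payload 4.4 kg.
Tool frame: the origin (TCP) lies on the centre line of the jaws, within the pads' length; the fingertips stand ahead of it and the grasp point (between the pads) lies 6 mm ahead of it (ctrl.tcp_to_tips is the z of the fingertips in the tool frame, in mm); z points along the fingers, y is the line along which they close (so a half turn about z gives the same grasp; the last joint's range is limited). The gripper opens to 85 mm and grips with 20 to 120 N. Pads are 22 mm wide; open, the fingers measure 114 mm over their backs; the gripper's body (76 mm by 85 mm) begins 54 mm behind the grasp point. The pads swing forward as they close: fully open they stand 13 mm farther back than shut.
Start: joints at [-0.15, 0.207, 1.542, -0, 1.393, -0.15], TCP at [575.002, -0.012, 256.282] pointing down, gripper open.
Joint ranges: [-2.73, 2.73], [-0.86, 2.22], [0.23, 2.46], [-1.11, 4.25], [0.08, 2.63], [-2.82, 2.82]. Speed limits (rad/s): [2.79, 2.79, 3.14, 3.14, 3.14, 3.14].

### API

Orientations are given as a 3x3 rotation matrix whose columns are the frame's x, y, z axes.
In Python, from plant import ctrl, sensors, optics gives the robot as it stands. Calls block until the motion is done:
- ctrl.move_ptp(position, orientation): joint-space move of the TCP to a pose.
- ctrl.move_l(position, rot=None, vel=150, threshold=None): straight line of the TCP; rot=None keeps the orientation; vel is the mean speed in mm/s. With threshold (N) it stops when the force on the tool has changed by that much, and returns True; else False.
- ctrl.set_joints(angles): joint-space move.
- ctrl.gripper_to(opening, force=None): finger opening in mm; force is the grip in N (None keeps the last); returns when the fingers have stopped.
- ctrl.hold(seconds).
- ctrl.solve_ik(position, orientation): joint angles nearest the present ones, or None.
- sensors.read_state(): the state.
- optics.grab_frame(name): name is "scene" or "side" or "wrist"; returns (picture, depth): 384x512x3 uint8, red, green, blue; 384x512 float32, mm along the optical axis (not along the pixel's ray), 0 where there is no reading.
- optics.camera_params(name): a dict with "mtx" (3x3 intrinsics, pixels), "R" (3x3) and "t" (3): a world point X has camera coordinates R X + t; the wrist camera has in their place "T_tool_cam" (4x4, takes a point from camera to tool coordinates, whose origin is the TCP and whose axes are the flange's). Camera axes: x right, y down, z forward; pixel columns grow to the right and rows downward; lengths in mm; the calibration is good to about 2 mm. The wrist camera is an equidistant fisheye: a pixel r from the principal point sees the ray r / f radians off the axis. A picture is of the moment at which its call begins: read the wrist's pose just before it. camera_params takes no time and is no camera call.
A pose or a line that the arm cannot do raises ctrl.MotionError and nothing moves.
- ctrl.finish_job(): hands the job in; it is judged then, once.
The state is a dict: "t": time; "q": joint angles; "qvel": joint speeds; "tau": joint torques, N m; "eef_pos": TCP position; "eef_rot": TCP orientation; "force": force on the tool from outside, world axes, zero at the start; "wrist_torque": the same for the moment, N m; "grip_width": finger opening in mm; "grasp_force": force on a finger pad.
Only numpy, scipy, OpenCV 4.12 (cv2) and the standard library are available. Lean on these libraries where they do the work, as an engineer would, in place of code of your own. Each camera call takes 0.05 s, during which the arm holds its last target. There are 200 camera calls.

## Working session

There is one attempt and no reset: what is moved stays moved. The work goes in short steps, each a Python script; the robot and the scene stay as the last script left them, time stands still between calls to the robot, and variables do not carry over. Pictures are saved under pics/ and viewed, at most 14 in all, crops included, and the job is handed in when it is done.

```bash
mkdir -p pics; python3 - <<'E'
from plant import ctrl,sensors,optics
import cv2,numpy as np
for n in ("scene","side"):
    p,d=optics.grab_frame(n); cv2.imwrite(f"pics/{n}0.png",p[:,:,::-1]); np.savez(f"{n}0.npz",p=p,d=d)
    c=optics.camera_params(n); print(n,c, (d>0).mean())
s=sensors.read_state(); print(s["t"],s["eef_pos"],s["eef_rot"],ctrl.tcp_to_tips,s["grip_width"])
E
```

```text
scene {'mtx': array([[407.85222759,   0.        , 259.68708825],
       [  0.        , 407.85222759, 186.13840058],
       [  0.        ,   0.        ,   1.        ]]), 'R': array([[ 0.41303914, -0.91041888, -0.02315441],
       [-0.40792354, -0.16221586, -0.89849007],
       [ 0.81424631,  0.38055679, -0.43838279]]), 't': array([-144.82905069,  301.8908294 , 1126.44178058])} 0.9956919352213541
side {'mtx': array([[490.22450557,   0.        , 247.12027148],
       [  0.        , 490.22450557, 192.50137022],
       [  0.        ,   0.        ,   1.        ]]), 'R': array([[ 0.97305307, -0.23009559,  0.01495807],
       [-0.12488194, -0.58042496, -0.80468091],
       [ 0.19383557,  0.78112924, -0.59351907]]), 't': array([-496.60006094,  171.2337311 , 1441.59091916])} 0.9959971110026041
0.1 [5.74358710e+02 9.32571868e-02 2.55220919e+02] [[-3.62807585e-05  9.99997846e-01 -2.07502803e-03]
 [ 9.99999950e-01  3.69338656e-05  3.14708695e-04]
 [ 3.14784656e-04 -2.07501650e-03 -9.99997798e-01]] 25.0 85.79352260484563
```

View pics/scene0.png

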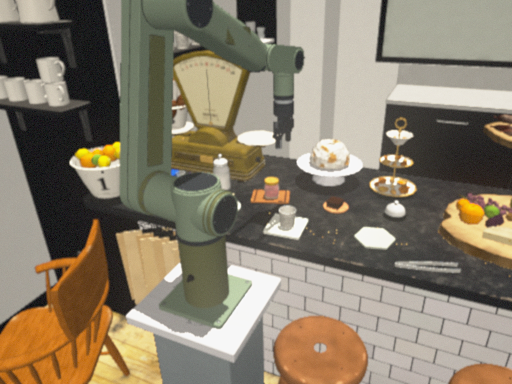

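View pics/side0.png

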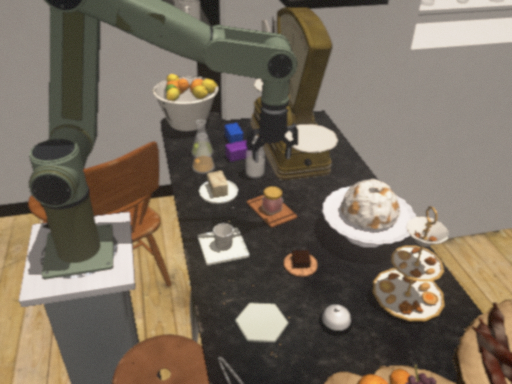

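The side view shows the cheese on the saucer (217,187), the cup on the plate (222,238), the jar on the board (272,203), the brownie on the coaster (301,261) and the empty trivet (262,322). Blue and purple decoys sit at (235,140). Next I'll take a wrist view from above.

```bash
cat > h.py <<'E'
from plant import ctrl,sensors,optics
import cv2,numpy as np
def ray(n,uv,z):
    c=optics.camera_params(n);K,R,t=c["mtx"],c["R"],c["t"]
    o=-R.T@t; d=R.T@np.linalg.inv(K)@np.array([*uv,1.]); return o+d*(z-o[2])/d[2]
def grab(name):
    s=sensors.read_state(); p,d=optics.grab_frame("wrist")
    T=np.eye(4);T[:3,:3]=s["eef_rot"];T[:3,3]=s["eef_pos"]
    T=T@optics.camera_params("wrist")["T_tool_cam"]
    cv2.imwrite(f"pics/{name}.png",p[:,:,::-1]); np.savez(f"{name}.npz",p=p,d=d,T=T); return p,d,T
def wdirs(uv,K):
    uv=np.atleast_2d(uv).astype(float); a=(uv-K[:2,2])/np.array([K[0,0],K[1,1]])
    th=np.linalg.norm(a,axis=1,keepdims=True); s=np.sinc(th/np.pi)
    return np.hstack([a*s,np.cos(th)])
def wray(uv,z,T):
    D=wdirs(uv,optics.camera_params("wrist")["mtx"])@T[:3,:3].T
    return T[:3,3]+D*((z-T[2,3])/D[:,2])[:,None]
E
python3 - <<'E'
from h import *
for n,uv,z in [("saucer",(218,192),10),("plate",(223,242),10),("board",(272,209),10),("coaster",(301,264),10),("trivet",(262,322),10),("bottle",(203,170),0),("pourer",(256,174),0),("ball",(337,325),0),("blue",(236,158),0)]:
    print(n,ray("side",uv,z).round())
print(optics.camera_params("wrist"))
R=np.array([[0,1,0],[1,0,0],[0,0,-1.]])
for z in (480,430,380):
    try: ctrl.move_ptp([500,-20,z],R); break
    except ctrl.MotionError as e: print(z,e)
p,d,T=grab("w0"); print(z,T.round(3),sensors.read_state()["t"])
E
```

```text
saucer [452. 187.  10.]
plate [421. -65.  10.]
board [607.  58.  10.]
coaster [ 620. -203.   10.]
trivet [ 459. -377.   10.]
bottle [426. 345.   0.]
pourer [610. 279.  -0.]
ball [ 644. -420.    0.]
blue [562. 400.   0.]
{'mtx': array([[297.31863964,   0.        , 251.63479952],
       [  0.        , 297.31863964, 194.85462306],
       [  0.        ,   0.        ,   1.        ]]), 'T_tool_cam': array([[-3.24651278e-04, -9.60890365e-01, -2.76928872e-01,
         6.97831590e+01],
       [ 9.99999939e-01, -3.48135842e-04,  3.56377341e-05,
        -5.87801177e-01],
       [-1.30652821e-04, -2.76928844e-01,  9.60890420e-01,
        -1.17625615e+02],
       [ 0.00000000e+00,  0.00000000e+00,  0.00000000e+00,
         1.00000000e+00]])}
480 [[ 1.00000e+00  0.00000e+00 -3.00000e-03  4.99606e+02]
 [-0.00000e+00 -9.61000e-01 -2.76000e-01  4.97790e+01]
 [-3.00000e-03  2.76000e-01 -9.61000e-01  5.95685e+02]
 [ 0.00000e+00  0.00000e+00  0.00000e+00  1.00000e+00]] 1.0917
```

View pics/w0.png

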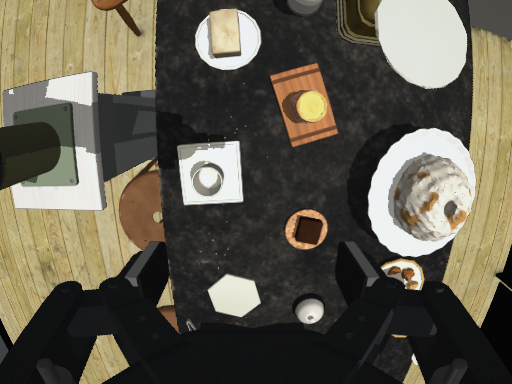

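The wrist picture shows every dish: saucer (228,39) with the cheese, board (304,105) with the jar, plate (210,172) with the cup, coaster (306,230) with the brownie, trivet (235,296). I'll measure them from the depth point cloud, by height slices.

```bash
cat >> h.py <<'E'
def cloud(d,T):
    v,u=np.mgrid[0:384,0:512]; D=wdirs(np.c_[u.ravel(),v.ravel()],optics.camera_params("wrist")["mtx"])
    P=(D/D[:,2:]*d.reshape(-1,1))@T[:3,:3].T+T[:3,3]; P[d.ravel()==0]=np.nan; return P
def near(P,xy,r,lo,hi):
    m=(np.hypot(P[:,0]-xy[0],P[:,1]-xy[1])<r)&(P[:,2]>lo)&(P[:,2]<hi); return P[m]
def rect(Q): return cv2.minAreaRect(Q[:,:2].astype(np.float32))
def circ(Q): return cv2.minEnclosingCircle(Q[:,:2].astype(np.float32))
E
python3 - <<'E'
from h import *
f=np.load("w0.npz"); P=cloud(f["d"],f["T"])
C=dict(saucer=(452,187),plate=(421,-65),board=(607,58),coaster=(620,-203),trivet=(459,-377))
q=near(P,(510,60),40,-30,30); print("counter z",np.median(q[:,2]),q[:,2].std())
for n,c in C.items():
    q=near(P,c,95 if n!="trivet" else 80,5,17); print(n,len(q),"z",np.median(q[:,2]).round(1),"rect",np.round(rect(q)[0]+rect(q)[1]+(rect(q)[2],),1),"circ",np.round(circ(q)[0]+(circ(q)[1],),1))
    q=near(P,c,70,28,100)
    if len(q)>5:
        zt=np.percentile(q[:,2],90); q=q[q[:,2]>zt-6]; print("   obj",len(q),zt.round(1),np.round(rect(q)[0]+rect(q)[1]+(rect(q)[2],),1),"circ",np.round(circ(q)[0]+(circ(q)[1],),1))
E
```

```text
counter z -0.35354541396350214 1.110247603212121
saucer 1828 z 10.4 rect [450.3 196.9 126.3 129.2  82.3] circ [450.9 198.1  65.5]
   obj 1236 61.3 [449.3 200.7  52.7  85.8   4.3] circ [449.5 200.5  47.5]
plate 2994 z 10.3 rect [412.8 -72.8 126.6 126.1   3.3] circ [413.1 -72.4  86.5]
   obj 163 71.6 [415.9 -76.2  54.4  55.8  55.1] circ [416.  -76.2  28.5]
board 2675 z 10.0 rect [602.5  66.5 102.2 151.4  17.9] circ [602.9  65.7  87.2]
   obj 795 81.2 [602.8  61.9  55.3  55.7  26.9] circ [602.3  61.7  29. ]
coaster 735 z 9.8 rect [ 615.7 -196.2   92.1   92.5    8.8] circ [ 615.  -196.8   47.6]
   obj 517 35.6 [ 617.  -192.5   52.9   48.3   77.5] circ [ 617.1 -192.2   34.7]
trivet 1614 z 9.7 rect [ 456.  -370.6  128.1  115.9   44.3] circ [ 455.3 -369.3   65.6]
```

```bash
cat >> h.py <<'E'
def Rz(deg):
    a=np.radians(deg); y=np.array([np.cos(a),np.sin(a),0]); z=np.array([0,0,-1.]); return np.c_[np.cross(y,z),y,z]
D=dict(saucer=(450.6,197.5),plate=(413,-72.5),board=(602.7,66.2),coaster=(615.3,-196.5),trivet=(455.5,-370))
S=210
def st(m):
    s=sensors.read_state(); print(m,"t%.1f"%s["t"],s["eef_pos"].round(1),"w%.1f"%s["grip_width"],"F",s["grasp_force"],np.round(s["force"],1))
def pick(xy,deg,z,force,op=84):
    ctrl.gripper_to(op); ctrl.move_ptp([*xy,S],Rz(deg)); ctrl.move_l([*xy,z+25],vel=200); ctrl.move_l([*xy,z],vel=60)
    ctrl.gripper_to(20,force); st("gripped"); ctrl.move_l([*xy,S],vel=120); st("lifted")
def place(xy,deg,z,op=84):
    R=Rz(deg); ctrl.move_l([*xy,S],R,vel=180); ctrl.move_l([*xy,z+12],vel=130)
    hit=ctrl.move_l([*xy,z-3],vel=20,threshold=5); st(f"down {hit}")
    ctrl.gripper_to(op); ctrl.hold(.2); ctrl.move_l([*xy,S],vel=150); st("left")
E
python3 - <<'E'
from h import *
pick((617,-192.4),-12.5,38,30,75)
grab("w1")
E
```

```text
gripped t4.4 [ 617.5 -192.6   38.6] w49.3 F 32.68340528011322 [ 0.1 -1.   1.4]
lifted t6.0 [ 616.4 -192.1  208.7] w49.4 F 32.4858158826828 [-0.4  0.3 -0.8]
```

View pics/w1.png

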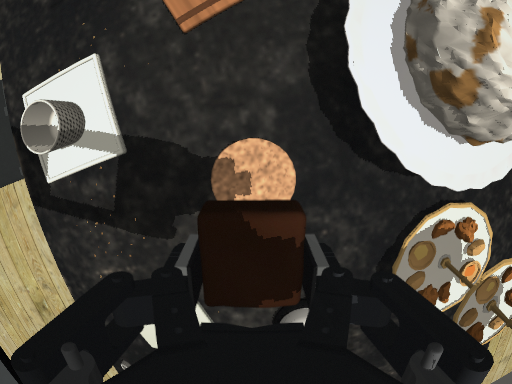

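The brownie is held level and centred at pixel (252,253), and the coaster below it at (253,180) is free.

```bash
python3 - <<'E'
from h import *
place(D["trivet"],-12.5,38,75)
pick((602.5,61.8),0,52,50)
assert sensors.read_state()["grip_width"]>50
place(D["coaster"],0,52)
p,d,T=grab("w2"); P=cloud(d,T)
for n,lo,hi in (("coaster",70,90),("trivet",28,45)):
    q=near(P,D[n],70,lo,hi); print(n,len(q),rect(q) if len(q)>5 else 0)
E
```

```text
down True t9.5 [ 455.4 -370.    38.5] w49.2 F 33.11281979084015 [0.4 0.3 4.3]
left t11.4 [ 454.9 -369.4  208.6] w75.1 F 0.0 [-0.3  0.8  0.5]
gripped t15.0 [603.4  61.8  53. ] w64.3 F 55.86118762381375 [ 1.1 -0.1  3.6]
lifted t16.5 [601.8  61.8 208.7] w64.1 F 55.47400475945324 [ 0.5 -0.1 -3.8]
down True t19.9 [ 615.2 -196.5   53. ] w63.9 F 56.1119513399899 [-0.2 -0.8  5. ]
left t21.7 [ 614.5 -196.2  208.5] w83.9 F 0.0 [-0.5 -0.5 -0.2]
coaster 3271 ((614.036376953125, -195.77804565429688), (55.86425018310547, 56.12730026245117), 57.65245056152344)
trivet 0 0
```

View pics/w2.png

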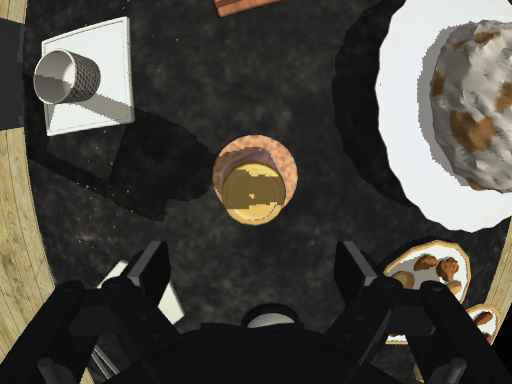

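The jar stands in the middle of the coaster, lid at (254,195). Next the cheese, cup and brownie.

```bash
python3 - <<'E'
from h import *
pick((449.4,200.6),4.3,46,60)
assert sensors.read_state()["grip_width"]>48
place(D["board"],17.9,46)
pick((416,-76.2),0,52,30)
assert sensors.read_state()["grip_width"]>45
place(D["saucer"],0,52)
pick((455.5,-370),-12.5,38,30,75)
assert sensors.read_state()["grip_width"]>45
place(D["plate"],0,38,75)
ctrl.move_ptp([500,-20,480],Rz(0))
p,d,T=grab("w3"); P=cloud(d,T)
for n,lo,hi in (("coaster",73,90),("board",55,70),("saucer",66,80),("plate",30,45)):
    q=near(P,D[n],70,lo,hi); print(n,D[n],len(q),*( (np.round(rect(q)[0]+rect(q)[1]+(rect(q)[2],),1),np.median(q[:,2])) if len(q)>5 else [0]))
E
```

```text
gripped t25.3 [449.9 200.7  46.5] w51.3 F 63.455607891082764 [-1.4 -0.7  2.2]
lifted t26.8 [448.7 200.4 209. ] w51.5 F 62.96865463256836 [ 0.   0.5 -3.4]
down True t30.0 [602.8  66.2  46.5] w51.6 F 63.437397480010986 [ 0.4 -0.8  3.8]
left t31.9 [601.8  66.2 208.6] w84.2 F 0.0 [-0.9  0.2 -0.1]
gripped t34.8 [416.5 -76.4  52.5] w55.8 F 31.59816155122826 [ 0.4 -0.   3.9]
lifted t36.3 [415.3 -76.  209.1] w56.1 F 32.08100502117304 [-0.8 -0.7 -1.1]
down True t39.8 [450.6 197.6  52.5] w56.2 F 32.24191159300972 [-0.1  0.1  3.7]
left t41.6 [449.8 197.3 208.9] w83.9 F 0.0 [ 0.3 -0.2 -0.4]
gripped t45.7 [ 455.8 -370.4   38.5] w49.1 F 32.98482298851013 [0.6 0.  0.8]
lifted t47.3 [ 455.  -369.5  208.9] w49.7 F 32.79542326927185 [-0.2  0.1 -1. ]
down True t51.1 [412.9 -72.5  38.4] w49.3 F 33.46902251243591 [-0.5  0.8  3.8]
left t52.9 [412.3 -72.2 209. ] w74.7 F 0.0 [-0.6  0.  -0.3]
coaster (615.3, -196.5) 614 [ 613.9 -196.2   54.7   56.5   66.8] 79.75775815222255
board (602.7, 66.2) 1286 [601.5  67.1  52.4  86.6  18. ] 59.8003132152885
saucer (450.6, 197.5) 162 [450.1 196.8  57.5  55.8  78.4] 71.09899371177835
plate (413, -72.5) 627 [412.  -71.5  50.7  48.2  89.3] 33.973290912079506
```

View pics/w3.png

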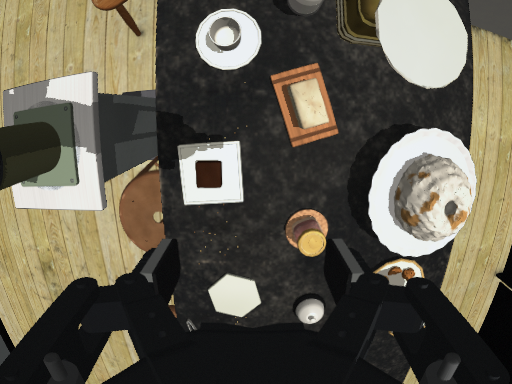

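All four are centred and upright: cup (225,35), cheese (308,103), brownie (209,174), jar (312,242). I'm handing the job in.

```bash
python3 -c "
from plant import ctrl
print(ctrl.finish_job())"
```

```text
the job is handed in; nothing more can be done
None
```

The job is handed in: the cup, jam jar, brownie and cheese each stand upright within about 2 mm of their dish's centre by the last wrist-camera measurement; the verdict itself was not shown.

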